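# Back the cassette feeder up one notch

### The arm

A 6-joint arm with a two-finger parallel gripper is mounted at the origin on a cart in front of the work surface, level with it; the furniture and walls round the work are solid. World frame = base frame: x ahead of the robot, y to its left, z up, the work surface at z = 0. Lengths are in mm, angles in rad, forces in N, time in s.
With the tool pointing down it reaches from about 425 to 925 mm from the base axis. Payload 12.5 kg.
Tool frame: the origin (TCP) lies between the finger pads; the fingertips stand 8 mm ahead of it and the grasp point (between the pads) lies 11 mm behind it; x points along the fingers, y is the direction in which the jaws open and shut, and the axes are right-handed (so a half turn about x gives the same grasp; the last joint's range is limited). The gripper opens to 85 mm and grips with 20 to 120 N. Pads are 22 mm wide; open, the fingers measure 114 mm over their backs; the gripper's body (76 mm by 85 mm) begins 54 mm behind the grasp point. The pads swing forward as they close: fully open they stand 13 mm farther back than shut.
Start: joints at [-1.399, 0.491, 1.559, -0, 1.092, -0.106], TCP at [171.423, -601.048, 239.327] pointing down, gripper open.
Joint ranges: [-3.1, 3.1], [-0.84, 2.19], [0.05, 2.79], [-1.13, 4.28], [0.06, 2.93], [-2.69, 2.69]. Speed limits (rad/s): [2.22, 2.22, 2.79, 3.14, 3.14, 3.14].

### API

Orientations are given as a unit quaternion [w, x, y, z].
In Python, from rig import env gives the robot as it stands.
- The arm moves only by the tool carry_out, never from a script. Its argument "plan" is one flat list of numbers, 5 for each row, row after row: the opening, from 0 (shut) to 1 (fully open), then the shift along the world's x, y, z in m, then the turn about the world's z in units of 6 degrees (1.0 is 6 degrees). In form: [fingers, x, y, z, yaw, fingers, x, y, z, yaw, ...]. A call has exactly 5 rows; each row shifts and turns the commanded pose from where the row before left it; what a row does not reach is not made up. A row lasts 1/10 s, in which the tool goes at most 50 mm and 8.59 degrees, less where a joint would pass 70% of its speed; a pose out of reach is approached as far as the arm can. A call is refused whole if a number of a shift passes 0.05 or a number of a turn 1, either way. A call with a gripper value outside its range is refused whole. The fingers move at their own pace and stop on an object; "force" is the grip in N (left out, the last holds). Time passes only in rows, so rows that do not move let the fingers close, or fill a call up. It gives the time, the measured TCP pose, the force and the opening at its end, in the units of the state.
- env.observe(): the state, without advancing time (a new reading comes with each control period).
- env.camera(name): name is "scene" or "top" or "wrist"; returns a dict with "img" (480x640x3 uint8, red, green, blue), "fx", "fy", "cx", "cy" (pixels), "k1" (the pictures are not rectified: a ray, as slopes to the right and down, at radius r is drawn at 1 + k1 r^2 times it, then the intrinsics apply), "rvec" (rotation vector, rad) and "tvec" (3), from world to camera coordinates, as OpenCV has them. Camera axes: x right, y down, z forward; pixel columns grow to the right and rows downward; lengths in mm; the calibration is good to about 2 mm. A picture is of the moment at which its call begins. There is no depth.
- env.hand_in(): hands the job in, once; it reports no verdict.
The state is a dict: "time_s": time; "joints": joint angles; "joint_vel": joint speeds; "tau": joint torques, N m; "tool_pos": TCP position; "ee_rot": TCP orientation; "force": force on the tool from outside, world axes, zero at the start; "moment": the same for the moment, N m; "width": finger opening in mm.
Only numpy, scipy, OpenCV 4.12 (cv2) and the standard library are available. Lean on these libraries where they do the work, as an engineer would, in place of code of your own. Each camera call takes 0.05 s, during which the arm holds its last target. There are 200 camera calls.

### The job

The cassette feeder has fed one station too far: with a fingertip, lift the ratchet pawl by its orange thumb plate and throw it back until it stays up by itself; then push one of the upright posts to turn the dial backward (clockwise seen from above) by one notch, so that the green cassette stands at the red pointer again; then tip the pawl back so that it drops fully into the notch. Nothing is to be picked up: it is all done by pushing. Never wind the dial forward past its notch or backward further than the one notch, and leave the oil bottle, petri dish, forceps and blade dispenser where they are.

Things in the scene. Friction and masses are not known exactly. Their poses are not given: they have to be found in the camera images.
- feeder: Fixed cassette feeder: round grey base plate 228 mm across, 12 mm thick, with a lug for the pawl's bracket, and a white turning dial. Origin: centre of its underside, on the dial's axis, on the bench. Its -x side is the front, with the pawl; +y is to its left seen from the robot, z up; it may stand turned by up to about 0.45 rad.
- dial_centre (a point): Centre of the dial's top, on its axis, 30 mm above the bench. The dial is 196 mm across, with eight cassette stations 45 degrees apart; the cassettes rise to 43 mm above the bench (hub in the middle to 42 mm). A ring of eight steel saw teeth, 84 to 97 mm from the axis, rises to 39 mm.
- dial (a joint): Dial angle, rad. 0: green cassette at the pointer; grows forward (counter-clockwise from above). Starts one notch forward, near 0.785. Pawl down: about 0.11 play either way about each notch centre; beyond it the pawl blocks it backward, while forward the teeth slip under the pawl. Pawl up: turns both ways and stays where left (friction 0.12 N m, about 2 N at a post).
- pawl (a joint): Pawl angle, rad. 0: down, nose fully in a notch; 1.75: thrown back against its stop. Gravity alone (60 g) holds it at either end: from below about 0.75 it falls into the notch, from above to the stop. The nose clears the teeth above about 0.25.
- pawl_pivot (a point): Pawl's pivot, in the feeder's frame at (-90, 48, 50) mm; its axis is the feeder's x. Pawl down: a dark arm, 12 mm wide, 50 mm long, reaches from here to -y, the nose at its end. Pawl up: the arm stands, leaning 10 degrees to +y, its end about 100 mm above the bench. A steel bracket 58 mm high stands 14 to 22 mm in front (-x) of here; behind (+x) the posts' path stays over 40 mm away.
- pawl_thumb (a point): Middle of the pawl's orange thumb plate: 24 mm along the feeder's x, 6 thick, 18 high. Pawl down: 11 mm to -y of the pivot, 35 above it (85 above the bench, top edge 94), leaning 17 degrees to -y. A level push on it toward the feeder's +y lifts the nose and throws the pawl over; the plate then lies to +y, below 67 mm. A level push on the standing arm toward -y tips it back.
- post_1 (a point): Top centre of an upright steel push post with black cap on the dial, 10 mm thick (cap 12 mm), 62 mm from the dial's axis, top 80 mm above the bench; it turns with the dial. Four alike, 90 degrees apart; with the dial at 0 this one stands at 22.5 degrees from the feeder's x toward its y, the others follow counter-clockwise.
- post_2 (a point): Top of the second post, alike.
- post_3 (a point): Top of the third post, alike.
- post_4 (a point): Top of the fourth post, alike.
- green_mid (a point): Middle of the green cassette (28x40x13 mm, fixed in its station on the dial), 60 mm from the dial's axis, 36 mm above the bench; turns with the dial.
- pointer (a point): Top of the red pointer fixed on the base's rim at the front right, 107 mm from the dial's axis in the direction of 225 degrees in the feeder's frame, 36 mm above the bench.
- oil_bottle: Bystander: white bottle with red cap, 38 mm across, 105 mm high, standing; origin at the centre of its foot.
- petri_dish: Bystander: covered round glass dish, 64 mm across, 17 mm high; origin at the centre of its underside.
- forceps: Bystander: steel forceps lying flat, 13x126x8 mm, long along its y; origin at the centre of its underside.
- blade_dispenser: Bystander: green flat dispenser, 22x90x17 mm, long along its y, lying behind the feeder; origin at the centre of its underside.

How it is judged:
By the outcome, as a careful person would: the job done as asked, in the order asked, and still so for the second after the job is handed in, with the robot touching nothing.
It also fails if it takes over 54 s, if anything falls off the work surface, if the arm or the gripper's body presses on something with over 40 N, if the wrist force passes 120 N, or if a joint passes its speed limit or range.

## Working session

There is one attempt and no reset: what is moved stays moved. The work goes in short steps, Python scripts to look and compute and a tool call to move; the robot and the scene stay as the last step left them, time stands still between calls to the robot, and variables do not carry over. Pictures are saved under pics/ and viewed, about 8 in all and at most 12, crops included, and the job is handed in when it is done.

Besides the shell and the picture viewer there is one more tool, called after ">>>" by a JSON object that holds its "op" and its "data", one argument or row to a line. carry_out: Moves the arm, as the interface text tells. Its arguments: {"type":"object","properties":{"plan":{"type":"array"},"force":{"type":"number"}},"required":["plan"]}

```bash
mkdir -p pics
cat > h.py <<'E'
import numpy as np, cv2
from rig import env
def cam(n):
    return env.camera(n)
def ray(c,u,v):
    K=np.array([[c['fx'],0,c['cx']],[0,c['fy'],c['cy']],[0,0,1.]])
    xd=np.array([(u-c['cx'])/c['fx'],(v-c['cy'])/c['fy']]); x=xd.copy()
    for _ in range(20): x=xd/(1+c['k1']*(x@x))
    R=cv2.Rodrigues(np.array(c['rvec'],float))[0]; t=np.array(c['tvec'],float).ravel()
    return -R.T@t, R.T@np.array([x[0],x[1],1.])
def plane(c,u,v,z):
    o,d=ray(c,u,v); return o+d*(z-o[2])/d[2]
def two(c1,p1,c2,p2):
    o1,d1=ray(c1,*p1);o2,d2=ray(c2,*p2)
    s=np.linalg.lstsq(np.c_[d1,-d2],o2-o1,rcond=None)[0]
    a=o1+s[0]*d1;b=o2+s[1]*d2
    return (a+b)/2,np.linalg.norm(a-b)
def proj(c,P):
    R=cv2.Rodrigues(np.array(c['rvec'],float))[0]; p=R@np.array(P,float)+np.array(c['tvec'],float).ravel()
    x=p[:2]/p[2]; x=x*(1+c['k1']*(x@x)); return np.array([c['fx']*x[0]+c['cx'],c['fy']*x[1]+c['cy']])
def blobs(img,lo,hi,amin=20):
    m=cv2.inRange(cv2.cvtColor(img,cv2.COLOR_RGB2HSV),np.array(lo),np.array(hi))
    n,l,s,ce=cv2.connectedComponentsWithStats(m)
    return [(int(s[i,4]),ce[i].round(1).tolist(),s[i,:4].tolist()) for i in range(1,n) if s[i,4]>=amin]
E
python3 - <<'E'
from h import *
for n in('scene','top'):
    c=cam(n);cv2.imwrite(f'pics/{n}0.png',c['img'][:,:,::-1])
    print(n,'cam at',ray(c,320,240)[0].round(),c['fx'])
    print('orange',blobs(c['img'],(8,150,120),(22,255,255)))
    print('red',blobs(c['img'],(0,150,90),(6,255,255)))
    print('green',blobs(c['img'],(45,80,50),(85,255,255)))
print(env.observe())
E
```

```text
scene cam at [-352.  476.  762.] 509.3547286487892
orange [(52, [563.6, 193.2], [555, 189, 18, 9])]
red [(72, [256.0, 320.0], [252, 316, 10, 10]), (166, [60.1, 442.6], [47, 435, 26, 16]), (20, [17.8, 457.9], [15, 456, 6, 5])]
green [(24, [241.4, 244.4], [238, 242, 7, 5])]
top cam at [ 465. -127. 1407.] 506.9523278807686
orange [(23, [286.7, 301.2], [285, 297, 4, 9])]
red [(21, [326.9, 286.1], [325, 284, 5, 6]), (50, [203.2, 321.1], [200, 317, 8, 9]), (53, [66.2, 320.5], [59, 318, 15, 5])]
green [(35, [271.1, 170.8], [269, 168, 6, 7])]
{'time_s': 0.1, 'joints': array([-1.39863045e+00,  4.91499311e-01,  1.55941133e+00, -2.16846217e-05,
        1.09169407e+00, -1.05625471e-01]), 'joint_vel': array([-0.00097157, -0.00224565, -0.00238954,  0.00055231,  0.0003814 ,
        0.00111132]), 'tau': array([ 3.51051523e-03, -6.19450378e+01, -2.62026143e+01, -2.99540659e-05,
        2.92827855e-03,  4.68764185e-06]), 'tool_pos': array([ 171.36266543, -600.84075885,  238.77829199]), 'ee_rot': array([-0.09754469, -0.7002777 , -0.09825947,  0.70031511]), 'force': array([ 0.03837598, -0.28421131, -0.01868359]), 'moment': array([0.00860335, 0.03776138, 0.00457887]), 'width': 85.35326894009341}
```

View pics/scene0.png

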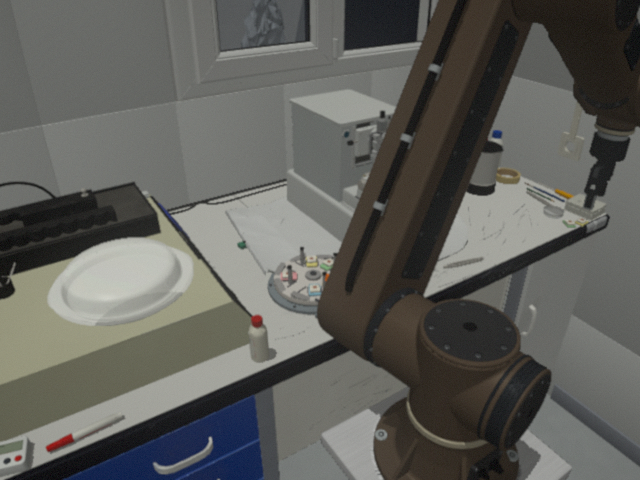

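View pics/top0.png

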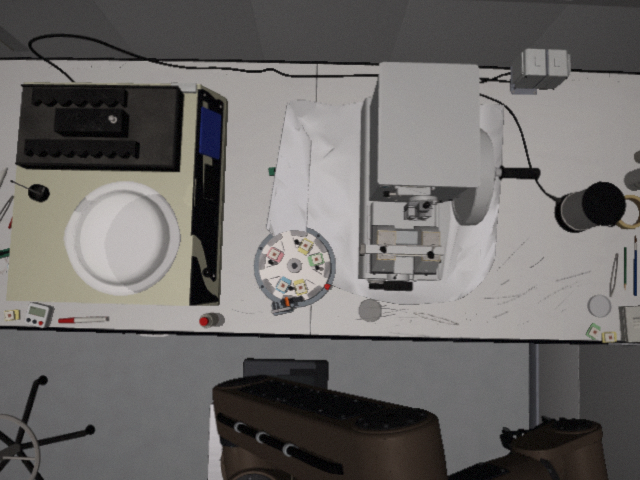

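Scene view: the feeder is partly hidden by the arm, at about (310,285), with the bottle at (258,340). Top view: dial hub at about (294,266), pointer (327,286), orange thumb (287,301), bottle (205,321), dish (370,310).

Run:
```python
from h import *
c=cam('top');im=c['img']
hub=plane(c,294,266,42);po=plane(c,326.9,286.1,36);th=plane(c,286.7,301.2,85)
print(hub,po,th, np.linalg.norm((po-hub)[:2]))
d=(po-hub)[:2];yaw=np.arctan2(d[1],d[0])-np.radians(225);print('yaw',(yaw+np.pi)%(2*np.pi)-np.pi)
for n,p,z in[('bottle',(205,321),105),('dish',(370,310),17)]:print(n,plane(c,*p,z))
for p in[(370,285),(413,285),(370,225),(440,285)]: print(plane(c,*p,0),plane(c,*p,100))
cr=im[215:330,190:390];cv2.imwrite('pics/t1.png',cv2.resize(cr,(800,460),interpolation=cv2.INTER_CUBIC)[:,:,::-1])
w=cam('wrist');cv2.imwrite('pics/w0.png',w['img'][:,:,::-1]);o,dd=ray(w,320,240);print('wrist',o,dd,w['fx'])
```

```text
[529.52749753 -63.62626757  42.        ] [ 477.8057149  -153.61181266   36.        ] [435.65564806 -49.30939946  85.        ] 103.7908527898481
yaw 0.2637301454930494
bottle [380.35231883 156.62237495 105.        ]
dish [ 415.90063469 -272.93815142   17.        ]
[ 484.10925058 -273.58428468    0.        ] [ 482.72413568 -263.18315312  100.        ]
[ 486.96347554 -392.93505523    0.        ] [ 485.37552956 -374.05244572  100.        ]
[ 651.53218129 -270.94432759    0.        ] [ 638.24941473 -260.7308005   100.        ]
[ 488.72699351 -468.11673283    0.        ] [ 487.01372586 -443.89145366  100.        ]
wrist [ 246.28091937 -579.80788101  372.3224676 ] [-0.29150294 -0.08250296 -0.95300743] 410.5228140787987
```

View pics/t1.png

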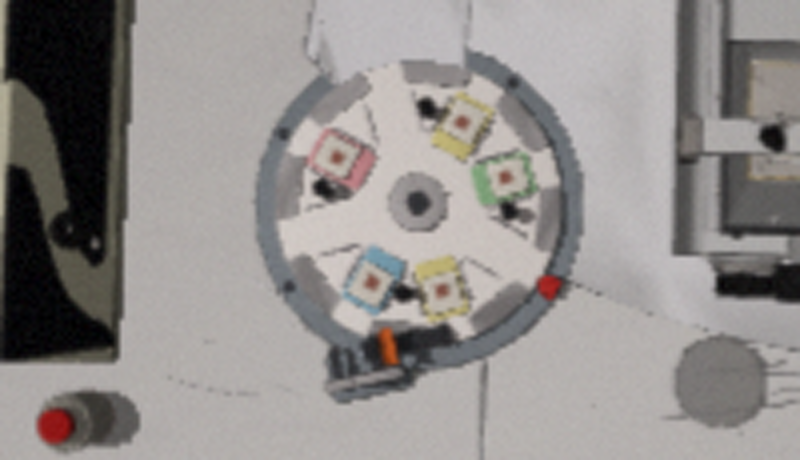

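Crop: hub (415,200), pointer (550,287), thumb (388,345). Posts are at (430,108), (512,210), (403,292) and (325,188). This gives a feeder yaw of about 0.26, and the measured thumb agrees with the model's to 3 mm. I'll move in with the fingers shut and yaw the jaws to the feeder's x.

>>> {"op": "carry_out", "data": {
  "plan": [0,0.015,0.03,0.02,1,0,0.0206,0.036,0.01,1,0,0.0206,0.036,0.01,1,0,0.0206,0.036,0.01,1,0,0.0206,0.036,0.01,1]
}}

```text
time_s: 0.7
tool_pos: [269.3, -425.5, 299.6]
ee_rot: [0.277, 0.651, 0.277, -0.651]
force: [-0.4, -0.8, -0.4]
width: 12.4
```

>>> {"op": "carry_out", "data": {
  "plan": [0,0.02,0.037,0.0,1,0,0.02,0.037,0.0,1,0,0.02,0.037,0.0,1,0,0.02,0.037,0,1,0,0.02,0.037,0,1]
}}

```text
time_s: 1.2
tool_pos: [369.3, -240.5, 299.4]
ee_rot: [0.436, 0.557, 0.436, -0.557]
force: [0.2, -0.9, 0.0]
width: 0.5
```

>>> {"op": "carry_out", "data": {
  "plan": [0,0.022,0.037,0.0,1,0,0.022,0.037,0.0,1,0,0.022,0.037,0.0,1,0,0.022,0.037,0,1,0,0.022,0.037,0,0.8]
}}

```text
time_s: 1.7
tool_pos: [479.4, -55.3, 299.4]
ee_rot: [0.561, 0.431, 0.561, -0.431]
force: [0.1, -1.0, 0.3]
width: -0.0
```

Run:
```python
from h import *
s=env.observe();print(s['tool_pos'],s['joints'].round(2),s['width'],s['force'])
from scipy.spatial.transform import Rotation as R
q=s['ee_rot'];M=R.from_quat([q[1],q[2],q[3],q[0]]).as_matrix();print(M.round(3))
w=cam('wrist');cv2.imwrite('pics/w1.png',w['img'][:,:,::-1]);o,dd=ray(w,320,240);print('wrist',o,dd)
import pickle;pickle.dump(w,open('w1.pkl','wb'))
print('orange',blobs(w['img'],(8,150,120),(22,255,255)))
print('red',blobs(w['img'],(0,150,90),(6,255,255)))
print('dark',blobs(w['img'],(0,0,0),(180,255,45),60))
for n,P in dict(hub=(529.5,-63.6,42),po=(478,-153.6,36),th=(435.6,-49.3,85)).items():print(n,proj(w,P))
```

```text
[479.43357735 -55.27552757 299.43358761] [-0.25  0.22  1.81  0.    1.11 -0.51] -0.043998965028909896 [ 0.13777995 -1.02356655  0.2575118 ]
[[ 0.     0.966  0.258]
 [-0.     0.258 -0.966]
 [-1.     0.     0.   ]]
wrist [460.23174836  19.23030369 432.85548531] [ 0.0789182  -0.29243378 -0.95302584]
orange [(356, [271.7, 181.9], [258, 175, 28, 14])]
red []
dark [(78267, [252.8, 313.6], [0, 0, 640, 480]), (2423, [598.4, 12.6], [518, 0, 122, 39]), (135, [400.0, 156.8], [389, 152, 19, 12]), (233, [274.6, 166.1], [261, 156, 25, 18]), (85, [278.6, 200.6], [270, 190, 15, 24]), (115, [308.7, 198.3], [303, 192, 12, 13]), (71, [612.7, 201.6], [609, 196, 9, 13]), (121, [435.0, 245.0], [428, 239, 14, 13]), (114, [347.7, 281.4], [342, 275, 12, 13])]
hub [366.14921464 214.37119672]
po [293.52038526 281.33748641]
th [270.96640396 183.31900738]
```

View pics/w1.png

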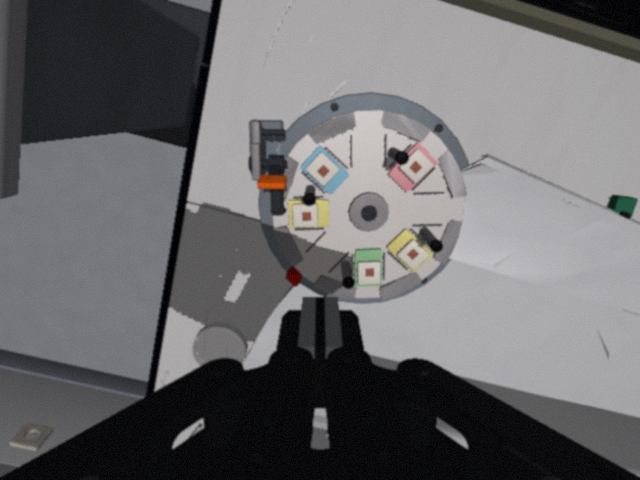

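Wrist view: thumb at (272,182), hub (368,212), pointer (293,276). Post caps are at (402,157), (310,198), (436,245) and (348,282), and the shut fingertip is at (320,297). Next I'll fit the feeder and triangulate heights with the top view.

Run:
```python
from h import *
import pickle;w=pickle.load(open('w1.pkl','rb'));c=cam('top')
for n,a,b in[('thumb',(286.7,301.2),(271.7,181.9)),('hub',(294,265.3),(368.5,212.5)),('pointer',(326.9,286.1),(293.5,275.5)),('post a',(190+430/4,215+106/4),(436,245)),('post b',(190+322/4,215+187/4),(402,157))]: print(n,two(c,a,w,b))
ps=np.array([plane(w,*p,80)[:2] for p in[(402,157),(310,198),(436,245),(348,282)]])
m=ps.mean(0);d=ps-m;print(m,np.hypot(*d.T),np.degrees(np.arctan2(d[:,1],d[:,0])))
g=plane(w,369,270,43)[:2]-m;print('green',np.hypot(*g),np.degrees(np.arctan2(g[1],g[0])))
h=plane(w,368.5,212.5,42)[:2];p=plane(w,293.5,275.5,36)[:2]-m;print('hub',h,'pt',np.hypot(*p),np.degrees(np.arctan2(p[1],p[0]))-225)
t=plane(w,271.7,181.9,85);print(t)
for dz in(0,8,20):print(proj(w,(479.4,-55.3,299.4-dz)))
```

```text
thumb (array([435.54673289, -48.99358974,  79.61075309]), np.float64(0.018594296592063533))
hub (array([532.18805385, -63.00216893,  34.23183374]), np.float64(0.8889437752920089))
pointer (array([ 477.51242292, -153.95858302,   19.7950801 ]), np.float64(0.900965551225926))
post a (array([595.0190843 , -70.8031709 ,  68.37316378]), np.float64(4.1695153468833706))
post b (array([538.86865496,  -1.39514219,  69.68966666]), np.float64(2.955701084160628))
[531.54844738 -60.60769103] [61.15688493 60.81550622 60.97345391 61.72756465] [ 84.30163171 173.8466466   -5.61610576 -95.84669763]
green 60.54534658205956 -73.1506682161867
hub [531.17594933 -61.20325049] pt 102.65776212999863 -347.49181283917443
[435.9323477  -47.95439049  85.        ]
[317.7821568  329.79007635]
[317.87004448 319.17179727]
[317.98709255 305.03272485]
```

>>> {"op": "carry_out", "data": {
  "plan": [0,-0.03,-0.029,0,0,0,0,0,-0.05,0,0,0,0,-0.05,0,0,0,0,-0.05,0,0,0,0,-0.05,0]
}}

```text
time_s: 2.3
tool_pos: [448.5, -86.5, 98.0]
ee_rot: [0.56, 0.432, 0.559, -0.432]
force: [1.3, -0.5, -0.5]
width: 0.1
```

>>> {"op": "carry_out", "data": {
  "plan": [0,0,0,-0.013,0,0,0,0,0,0,0,-0.002,0.01,0,0,0,-0.002,0.01,0,0,0,-0.002,0.01,0,0]
}}

```text
time_s: 2.8
tool_pos: [443.0, -55.2, 87.5]
ee_rot: [0.561, 0.432, 0.559, -0.432]
force: [0.1, -0.6, -0.2]
width: -0.0
```

>>> {"op": "carry_out", "data": {
  "plan": [0,-0.002,0.008,0,0,0,-0.002,0.008,0,0,0,-0.002,0.008,0,0,0,-0.001,0.008,0,0,0,-0.001,0.008,0,0]
}}

```text
time_s: 3.3
tool_pos: [434.8, -15.4, 86.4]
ee_rot: [0.56, 0.432, 0.56, -0.432]
force: [0.1, -0.4, 0.3]
width: 0.4
```

>>> {"op": "carry_out", "data": {
  "plan": [0,0,0.005,0,0,0,0,0,0,0,0,0,0,0,0,0,0,0,0.03,0,0,0,0,0.05,0]
}}

```text
time_s: 3.8
tool_pos: [433.8, -11.2, 165.4]
ee_rot: [0.558, 0.431, 0.562, -0.433]
force: [1.4, 0.7, 0.3]
width: -0.2
```

>>> {"op": "carry_out", "data": {
  "plan": [0,0.01,0,0.05,0,0,0.02,0,0.05,0,0,0.02,0,0.03,0,0,0.02,0,0,0,0,0,0,0,0]
}}

```text
time_s: 4.3
tool_pos: [504.9, -11.5, 292.4]
ee_rot: [0.561, 0.432, 0.559, -0.432]
force: [-1.4, -1.2, -0.2]
width: -0.0
```

Run:
```python
from h import *
import pickle
s=env.observe();print(s['tool_pos'],s['force'])
w=cam('wrist');cv2.imwrite('pics/w2.png',w['img'][:,:,::-1]);pickle.dump(w,open('w2.pkl','wb'))
print('orange',blobs(w['img'],(8,150,120),(22,255,255)))
```

```text
[504.88000243 -11.51498206 292.35919815] [-1.38782371 -1.17262182 -0.23484075]
orange [(445, [234.4, 163.4], [221, 155, 28, 20])]
```

View pics/w2.png

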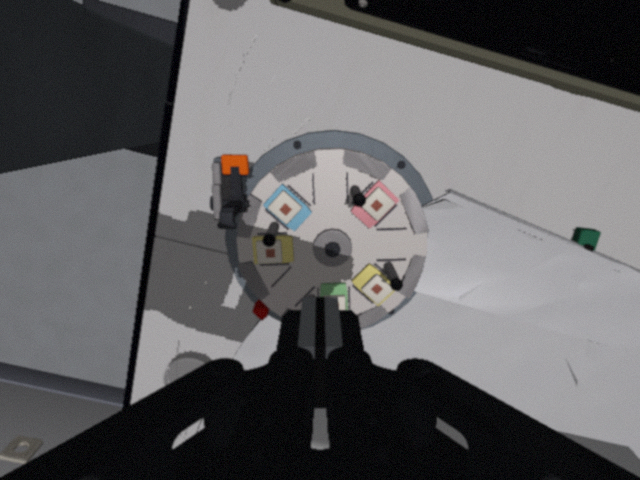

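Wrist view: the orange plate now lies at (234,163) on the +y side with the arm standing, so the pawl is up. Post caps are at (358,199), (269,240) and (397,284), the hub at (333,249) and the pointer at (261,310).

Run:
```python
from h import *
import pickle;w=pickle.load(open('w2.pkl','rb'))
ps=np.array([plane(w,*p,80)[:2] for p in[(358.5,199.5),(397,284),(269,240)]])
m=(ps[1]+0)*0; h=plane(w,333,249.5,42)[:2];print('hub',h)
# circumcentre
A=2*(ps[1:]-ps[0]);m=np.linalg.solve(A,(ps[1:]**2).sum(1)-(ps[0]**2).sum());print('c',m)
for C in(m,h,(m+h)/2):
  d=ps-C;a=np.degrees(np.arctan2(d[:,1],d[:,0]));print(np.hypot(*d.T),a)
  p=plane(w,261,309,34)[:2]-C;print('pt',np.hypot(*p),np.degrees(np.arctan2(p[1],p[0]))+135)
print(ps)
```

```text
hub [532.68745191 -61.18172792]
c [532.20384547 -60.96119419]
[61.55562504 61.55562504 61.55562504] [ 85.24708046  -4.99154617 174.05025594]
pt 102.17606486674883 12.584424469616579
[61.73735577 61.05492264 62.05971675] [ 85.71131506  -4.82486255 173.89402847]
pt 102.25048984768532 12.289416894199775
[61.64598453 61.30520898 61.80761345] [ 85.4795399   -4.9085447  173.97182367]
pt 102.21293863935387 12.43686698051475
[[ 5.37304282e+02  3.82758393e-01]
 [ 5.93526024e+02 -6.63170725e+01]
 [ 4.70979808e+02 -5.45805784e+01]]
```

>>> {"op": "carry_out", "data": {
  "plan": [0,0.002,0.0053,-0.02,1,0,0.002,0.0053,-0.02,1,0,0.002,0.0053,-0.02,1,0,0.002,0.0053,-0.02,1,0,0.0023,0.0053,-0.02,1]
}}

```text
time_s: 4.85
tool_pos: [512.4, 15.5, 190.5]
ee_rot: [0.653, 0.271, 0.654, -0.271]
force: [0.6, -0.5, -0.0]
width: 0.4
```

>>> {"op": "carry_out", "data": {
  "plan": [0,0,0,-0.02,0.9,0,0,0,-0.03,0.9,0,0,0,-0.04,0.8,0,0,0,-0.032,0,0,0,0,0,0]
}}

```text
time_s: 5.35
tool_pos: [510.8, 15.4, 66.4]
ee_rot: [0.681, 0.181, 0.686, -0.182]
force: [0.8, 0.9, 0.8]
width: 0.5
```

Run:
```python
from h import *
import pickle
s=env.observe();print(s['tool_pos'],s['force'],s['joints'].round(2))
w=pickle.load(open('w2.pkl','rb'))
for z in(54,60): 
  d=plane(w,234.4,163.4,z)[:2]-np.array([532.2,-61]);print(np.hypot(*d),np.hypot(90,84.4),np.degrees(np.arctan2(d[1],d[0]))-136.8)
```

```text
[510.83991516  15.40061867  66.44171358] [0.78200878 0.94330768 0.82503801] [-0.1   0.59  1.99  0.    0.57 -1.15]
123.68672198074312 123.38298099819116 14.071831847453609
123.327812688197 123.38298099819116 13.428234931971872
```

>>> {"op": "carry_out", "data": {
  "plan": [0,0.006,-0.0032,0,0,0,0.006,-0.0032,0,0,0,0.006,-0.0032,0,0,0,0.006,-0.0032,0,0,0,0.006,-0.0032,0,0]
}}

```text
time_s: 5.85
tool_pos: [544.3, -0.8, 70.6]
ee_rot: [0.684, 0.181, 0.683, -0.181]
force: [-1.3, 3.5, 0.7]
width: -0.2
```

>>> {"op": "carry_out", "data": {
  "plan": [0,0.006,-0.0032,0,0,0,0.006,-0.0032,0,0,0,0.005,-0.0027,0,0,0,0,0,0,0,0,0,0,0,0]
}}

```text
time_s: 6.35
tool_pos: [560.7, -9.8, 69.7]
ee_rot: [0.684, 0.181, 0.683, -0.181]
force: [-0.1, 0.2, -0.6]
width: 0.3
```

Run:
```python
from h import *
import pickle
s=env.observe();print(s['tool_pos'],s['force'])
C=np.array([532.1,-61]);d=s['tool_pos'][:2]-C
nn=d@[.870,-.492]+17;print('n',nn-17,'lat',d@[.492,.870],'post angle est',60.5-np.degrees(np.arcsin(nn/62)))
w=cam('wrist');cv2.imwrite('pics/w3.png',w['img'][:,:,::-1]);pickle.dump(w,open('w3.pkl','wb'))
```

```text
[560.69907227  -9.7907213   69.68122669] [-0.13430807  0.19924069 -0.63976739]
n -0.3137722448886997 lat 58.62281602354295 post angle est 44.88733568416798
```

View pics/w3.png

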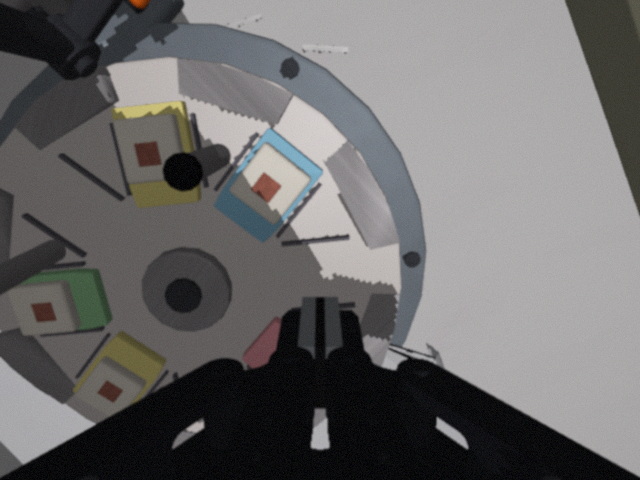

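Wrist view from near: post cap (183,171), hub (185,295), and green at the left around (60,300). The dial has turned but not all the way.

Run:
```python
from h import *
import pickle
w=pickle.load(open('w3.pkl','rb'));h=plane(w,185,295,42)[:2];p=plane(w,183,171.5,80)[:2]
for C in(h,np.array([532.1,-61])):
  d=p-C;print(C,np.hypot(*d),np.degrees(np.arctan2(d[1],d[0]))-90)
c=cam('top');g=blobs(c['img'],(45,60,50),(90,255,255),5);print(g)
cr=c['img'][215:330,220:360];cv2.imwrite('pics/t2.png',cv2.resize(cr,(700,575),interpolation=cv2.INTER_CUBIC)[:,:,::-1])
```

```text
[531.8241083  -59.61112024] 60.87693299585566 43.987283697368895
[532.1 -61. ] 62.072557466304055 43.28014590420767
[(36, [271.1, 170.9], [269, 168, 6, 7]), (17, [4.5, 249.7], [0, 248, 9, 4]), (49, [624.7, 267.4], [624, 248, 2, 35]), (22, [4.4, 255.0], [0, 253, 9, 5]), (21, [308.9, 272.6], [307, 269, 5, 8]), (10, [594.1, 325.4], [591, 324, 8, 4])]
```

>>> {"op": "carry_out", "data": {
  "plan": [0,0.002,-0.0011,0,0,0,0.002,-0.0011,0,0,0,0.002,-0.0012,0,0,0,0,0,0,0,0,0,0,0,0]
}}

```text
time_s: 6.95
tool_pos: [566.7, -13.1, 69.8]
ee_rot: [0.684, 0.181, 0.683, -0.181]
force: [-2.1, -0.6, -0.3]
width: 0.3
```

>>> {"op": "carry_out", "data": {
  "plan": [0,-0.006,0.0034,0,0,0,-0.006,0.0034,0,0,0,0,0,0.05,0,0,0,0,0.05,0,0,0,0,0.05,0]
}}

```text
time_s: 7.45
tool_pos: [553.8, -5.8, 221.5]
ee_rot: [0.683, 0.181, 0.684, -0.181]
force: [0.3, 0.2, 0.1]
width: -0.0
```

>>> {"op": "carry_out", "data": {
  "plan": [0,-0.02,0.01,0.04,-0.9,0,-0.02,0.01,0.04,-0.9,0,-0.01,0.01,0,-0.9,0,-0.01,0.01,0,-0.9,0,0,0,0,-0.9]
}}

```text
time_s: 7.95
tool_pos: [492.9, 35.0, 300.3]
ee_rot: [0.622, 0.337, 0.622, -0.336]
force: [0.6, -0.1, -0.1]
width: -0.1
```

Run:
```python
from h import *
import pickle
s=env.observe();print(s['tool_pos'],s['force'])
w=cam('wrist');cv2.imwrite('pics/w4.png',w['img'][:,:,::-1]);pickle.dump(w,open('w4.pkl','wb'))
```

```text
[492.93683419  34.95987211 300.32394695] [ 0.58699026 -0.1195517  -0.11652736]
```

View pics/w4.png

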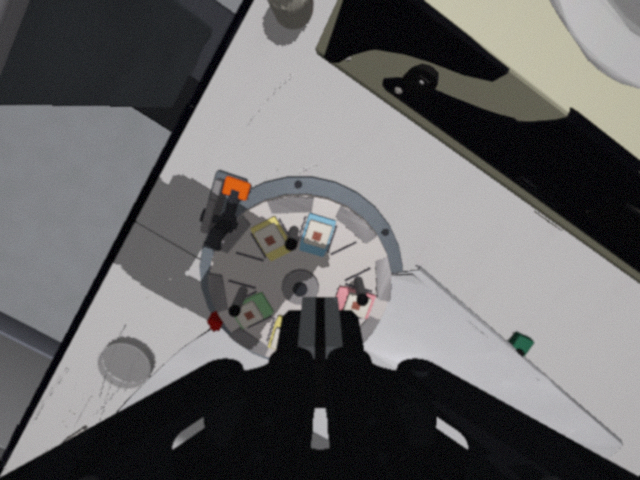

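Wrist view: pawl still up with orange at (235,187). Posts are at (291,243), (362,299) and (235,310), the hub is at (300,289), and the green cassette at about (252,310) faces the pointer at (215,321).

Run:
```python
from h import *
import pickle
w=pickle.load(open('w4.pkl','rb'));h=plane(w,300,289,42)[:2]
ps=np.array([plane(w,*p,80)[:2] for p in[(291.5,243.5),(362,299),(235,310)]])
A=2*(ps[1:]-ps[0]);m=np.linalg.solve(A,(ps[1:]**2).sum(1)-(ps[0]**2).sum());print(h,m)
for C in(h,m):
  d=ps-C;print(np.hypot(*d.T),np.degrees(np.arctan2(d[:,1],d[:,0]))-[90,0,180])
  for n,q,z in(('pt',(215,321),36),('green square',(249,315),43),('thumb up',(235,187),57)):
    e=plane(w,*q,z)[:2]-C;print(n,np.hypot(*e),np.degrees(np.arctan2(e[1],e[0])))
```

```text
[531.90784338 -60.67683794] [530.96215018 -59.29045681]
[62.48241744 60.9405173  60.69131512] [  37.80761792   39.63416672 -322.5230233 ]
pt 101.5469259720878 -123.32042339557427
green square 61.99277983288044 -118.35118932394694
thumb up 124.10416894247656 150.93019988933827
[60.80743978 60.80743978 60.80743978] [  37.90438818   38.05952632 -320.94396268]
pt 102.19769544930905 -122.45039386947866
green square 62.78148191292143 -116.99069043351132
thumb up 122.6063063088484 151.28173899195028
```

Posts read about 38° against a target of about 36° (feeder yaw about 13.5°). That is inside the play, but I'll nudge it by under 2° before dropping the pawl.

>>> {"op": "carry_out", "data": {
  "plan": [0,0.01,-0.01,0,0.9,0,0.01,-0.01,0,0.9,0,0.02,-0.01,-0.04,0.9,0,0.02,-0.01,-0.04,0.9,0,0,0,0,0.9]
}}

```text
time_s: 8.5
tool_pos: [554.2, -7.0, 214.6]
ee_rot: [0.682, 0.179, 0.686, -0.18]
force: [-0.6, 1.2, 1.0]
width: -0.1
```

>>> {"op": "carry_out", "data": {
  "plan": [0,0,0,-0.05,0,0,0,0,-0.05,0,0,0,0,-0.05,0,0,0,0,0,0,0,0,0,0,0]
}}

```text
time_s: 9.0
tool_pos: [554.6, -6.2, 70.3]
ee_rot: [0.683, 0.181, 0.684, -0.181]
force: [0.4, -1.4, 1.1]
width: 0.1
```

Run:
```python
from h import *
s=env.observe();print(s['tool_pos'],s['force'],s['ee_rot'].round(3))
```

```text
[554.58508191  -6.19017001  70.29722158] [ 0.40043377 -1.41099205  1.13639433] [ 0.683  0.181  0.684 -0.181]
```

>>> {"op": "carry_out", "data": {
  "plan": [0,0.005,-0.0028,0,0,0,0.005,-0.0028,0,0,0,0.0025,-0.0014,0,0,0,0.0011,-0.0007,0,0,0,0,0,0,0]
}}

```text
time_s: 9.5
tool_pos: [568.4, -14.1, 70.3]
ee_rot: [0.684, 0.181, 0.683, -0.181]
force: [-0.9, 0.5, 0.3]
width: -0.1
```

>>> {"op": "carry_out", "data": {
  "plan": [0,-0.007,0.004,0,0,0,-0.007,0.004,0,0,0,0,0,0.05,0,0,0,0,0.05,0,0,0,0,0.05,0]
}}

```text
time_s: 10.0
tool_pos: [553.1, -5.5, 221.3]
ee_rot: [0.683, 0.181, 0.684, -0.181]
force: [0.0, 0.2, -0.3]
width: -0.3
```

>>> {"op": "carry_out", "data": {
  "plan": [0,-0.02,0.01,0.04,-0.9,0,-0.02,0.01,0.04,-0.9,0,-0.01,0.01,0,-0.9,0,-0.01,0.01,0,-0.9,0,0,0,0,-0.9]
}}

```text
time_s: 10.5
tool_pos: [492.3, 35.3, 300.1]
ee_rot: [0.622, 0.337, 0.622, -0.336]
force: [0.7, 0.6, -0.5]
width: -0.1
```

Run:
```python
from h import *
import pickle
s=env.observe();print(s['tool_pos'],s['force'],s['joints'].round(2))
w=cam('wrist');cv2.imwrite('pics/w5.png',w['img'][:,:,::-1]);pickle.dump(w,open('w5.pkl','wb'))
print(blobs(w['img'],(0,0,0),(180,255,45),60))
w4=pickle.load(open('w4.pkl','rb'));print(blobs(w4['img'],(0,0,0),(180,255,45),60))
print('orange',blobs(w['img'],(8,150,120),(22,255,255)))
```

```text
[492.30039399  35.27518722 300.0766417 ] [ 0.68924744  0.56890149 -0.49175651] [-0.06  0.24  1.79  0.    1.11 -0.64]
[(22581, [110.3, 84.9], [0, 0, 254, 475]), (8238, [408.8, 37.0], [324, 0, 185, 82]), (18052, [544.2, 161.4], [383, 65, 257, 208]), (840, [222.7, 225.6], [205, 200, 34, 51]), (115, [293.8, 244.2], [288, 239, 12, 12]), (85, [362.5, 301.7], [358, 296, 10, 12]), (52156, [319.5, 425.2], [0, 298, 640, 182]), (106, [234.4, 308.4], [229, 303, 11, 12])]
[(22629, [109.8, 84.5], [0, 0, 253, 473]), (8165, [408.4, 36.3], [324, 0, 184, 81]), (18141, [543.9, 160.6], [383, 64, 257, 208]), (841, [221.9, 225.5], [205, 201, 33, 49]), (121, [290.7, 243.3], [285, 237, 13, 13]), (90, [361.9, 298.7], [358, 293, 10, 12]), (52161, [319.5, 425.2], [0, 298, 640, 182]), (107, [234.2, 309.7], [229, 304, 11, 12])]
orange [(428, [236.6, 188.0], [223, 177, 28, 24])]
```

>>> {"op": "carry_out", "data": {
  "plan": [0,-0.02,-0.011,0,-0.8,0,-0.02,-0.011,0,-0.8,0,-0.019,-0.011,-0.02,-0.8,0,0,0,-0.05,-0.7,0,0,0,-0.05,0]
}}

```text
time_s: 11.05
tool_pos: [434.6, 0.9, 179.3]
ee_rot: [0.561, 0.433, 0.559, -0.432]
force: [2.3, 0.3, -0.2]
width: 0.2
```

>>> {"op": "carry_out", "data": {
  "plan": [0,0,0,-0.05,0,0,0,0,-0.03,0,0,0,0,-0.012,0,0,0,0,0,0,0,0,0,0,0]
}}

```text
time_s: 11.55
tool_pos: [435.0, 1.1, 88.0]
ee_rot: [0.56, 0.432, 0.56, -0.432]
force: [-0.1, 0.1, 1.2]
width: 0.1
```

>>> {"op": "carry_out", "data": {
  "plan": [0,0.0012,-0.008,0,0,0,0.0012,-0.008,0,0,0,0.0012,-0.008,0,0,0,0.0012,-0.008,0,0,0,0.0014,-0.008,0,0]
}}

```text
time_s: 12.05
tool_pos: [441.4, -39.8, 88.0]
ee_rot: [0.56, 0.432, 0.56, -0.432]
force: [-0.5, -0.3, -0.7]
width: 0.2
```

>>> {"op": "carry_out", "data": {
  "plan": [0,0.0014,-0.008,0,0,0,0.002,-0.012,0,0,0,0.002,-0.014,0,0,0,0,0,0,0,0,0,0,0,0]
}}

```text
time_s: 12.55
tool_pos: [446.6, -73.4, 87.7]
ee_rot: [0.56, 0.432, 0.56, -0.432]
force: [0.6, -0.0, 0.1]
width: -0.3
```

>>> {"op": "carry_out", "data": {
  "plan": [0,0,0,0.05,0,0,0,0,0.05,0,0,0.01,0.01,0.05,0,0,0.02,0.02,0.04,0,0,0.02,0.03,0.02,0]
}}

```text
time_s: 13.05
tool_pos: [497.2, -13.0, 299.8]
ee_rot: [0.561, 0.433, 0.558, -0.431]
force: [-0.0, -0.9, -0.8]
width: -0.3
```

>>> {"op": "carry_out", "data": {
  "plan": [0,0,0.03,0,0,0,0,0.03,0,0,0,0,0.02,0,0,0,0,0,0,0,0,0,0,0,0]
}}

```text
time_s: 13.55
tool_pos: [496.0, 67.0, 295.7]
ee_rot: [0.56, 0.431, 0.56, -0.432]
force: [0.3, 1.2, 0.0]
width: 0.3
```

Run:
```python
from h import *
import pickle
s=env.observe();print(s['tool_pos'],s['force'])
w=cam('wrist');cv2.imwrite('pics/w6.png',w['img'][:,:,::-1]);pickle.dump(w,open('w6.pkl','wb'))
print('orange',blobs(w['img'],(8,150,120),(22,255,255)))
print(blobs(w['img'],(0,0,0),(180,255,45),60))
c=cam('top');print('top orange',blobs(c['img'],(8,150,120),(22,255,255)),blobs(c['img'],(0,150,90),(6,255,255)))
```

```text
[496.02887954  66.96128934 295.73872532] [0.26408443 1.15999983 0.04185607]
orange [(354, [224.3, 305.1], [211, 297, 27, 17])]
[(195, [194.7, 13.4], [190, 0, 11, 29]), (8424, [325.4, 54.1], [256, 7, 182, 94]), (8385, [67.0, 122.8], [2, 45, 163, 186]), (55120, [310.9, 414.0], [0, 55, 640, 425]), (17363, [521.1, 127.8], [330, 76, 310, 119]), (134, [228.0, 250.6], [217, 248, 24, 7]), (372, [231.2, 283.2], [217, 270, 26, 27]), (108, [297.0, 281.4], [292, 276, 11, 12]), (75, [238.7, 314.5], [235, 305, 9, 16]), (84, [381.0, 314.8], [377, 310, 9, 11])]
top orange [(23, [286.6, 300.8], [285, 297, 4, 8])] [(21, [326.9, 286.1], [325, 284, 5, 6]), (55, [66.0, 320.4], [59, 318, 15, 5])]
```

View pics/w6.png

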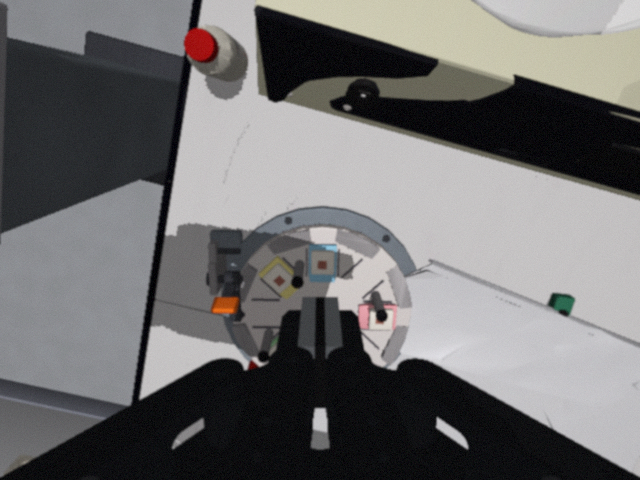

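Wrist view: the pawl is down with orange at (224,305) and its arm pointing at the notch, and the bottle is standing at (200,45). Next I'll check how fully it is seated and the dial angle.

Run:
```python
from h import *
import pickle
w1=pickle.load(open('w1.pkl','rb'));w=pickle.load(open('w6.pkl','rb'));c=cam('top')
print('thumb before',plane(w1,271.7,181.9,85),'now',plane(w,224.3,305.1,85))
print('two views',two(c,(286.6,300.8),w,(224.3,305.1)))
C=np.array([532,-60.8])
for q in[(297,281.4),(381,314.8),(263.5,356)]:
  d=plane(w,*q,80)[:2]-C;print(np.hypot(*d),np.degrees(np.arctan2(d[1],d[0])))
im=c['img'];cr=im[215:335,220:390];cv2.imwrite('pics/t3.png',cv2.resize(cr,(800,565),interpolation=cv2.INTER_CUBIC)[:,:,::-1])
```

```text
thumb before [435.9323477  -47.95439049  85.        ] now [435.54025529 -48.00290044  85.        ]
two views (array([436.01664997, -48.8346936 ,  83.65893329]), np.float64(1.289900881062392))
62.81030528579665 125.78268452122079
61.49662685948594 38.0742825851518
60.38408035681199 -145.18266293308162
```

View pics/t3.png

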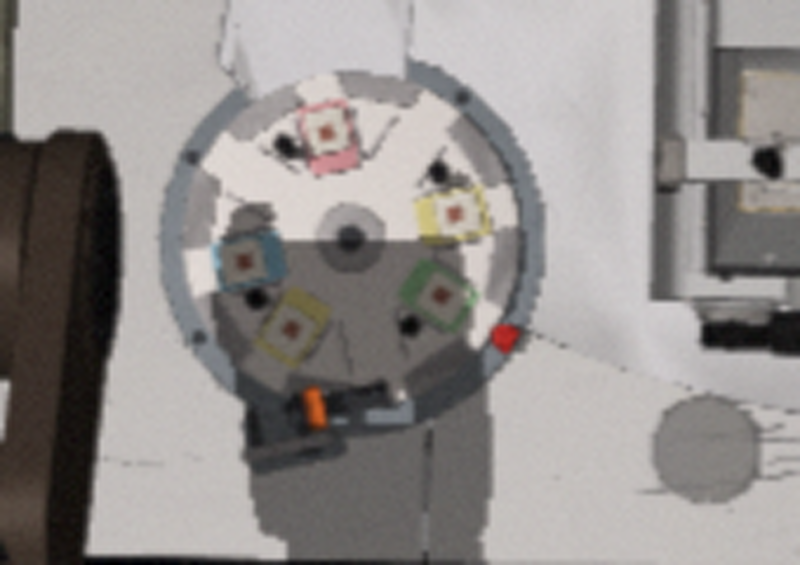

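The top view shows hub (351,238), green (440,296) and pointer (505,338) in one line, both at 33°. The thumb plate is back within 0.5 mm of where it sat at the start, so the pawl is seated.

```bash
python3 -c "
from rig import env
print(env.hand_in())"
```

```text
the job is handed in; nothing more can be done
None
```

The job is done and handed in at about 14 s of the 54 s allowed. With the shut fingertip I:
1. Threw the pawl back by its thumb plate. It stayed up by itself through the dial work.
2. Pushed the left-hand post to turn the dial back one notch. I stopped short, looked, and made two small corrections.
3. Tipped the pawl down again and moved the arm clear.

**Last checks:**
- **Dial:** in the top view, hub, green cassette and pointer lie in one line (both at 33° in the image). The posts stand at about 36°, with readings from 35° to 38°, against a target of about 36°, well inside the play of about 6°.
- **Pawl:** the thumb plate is back within 0.5 mm of its starting position, so the nose is fully in the notch.
- **Forces:** the force readings at the end of each move stayed below 4 N.
- **Bystanders:** the bottle and dish stand where they were. I did not look specifically at the forceps and blade dispenser at the end, but the arm never worked near them.

**Disagreements:**
- Heights from two views mostly came out about 5 to 16 mm lower than the given ones.
- The pointer's radius measured 102 mm instead of 107 mm.
- The feeder's yaw came out at 12 to 14.5° depending on which feature I used.

None of these was large enough to affect the result.

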